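# Find the full tin and box it in

### The job

One of the three look-alike white tins is full and the other two are empty: push them a little to feel which is the heavy one. Slide the full tin, standing, in through the open front of the plywood caddy, about midway between its hinges, until it comes up against the back wall, and raise both side wings fully upright so that it is boxed in. Leave the empty tins standing close to where they are, and do not disturb the other kitchen things.

Things in the scene. Friction and masses are not known exactly. Their poses are not given: they have to be found in the camera images.
- tin_1: white enamelled tin with a closed pale steel lid, upright cylinder 72 mm in diameter and 85 mm tall overall (white up to 70 mm, lid above); origin at the centre of its underside. One of the three tins is full (about 0.7 to 0.95 kg), the other two empty (about 0.1 to 0.16 kg); they look the same, and neither name nor place tells which
- tin_2: as tin_1
- tin_3: as tin_1
- caddy: fixed plywood folding caddy: floor flush with the shelf (no step), fixed back wall 110 mm wide, 5 mm thick, 70 mm high, two hinged side wings, open front. Origin mid-floor at shelf level; +x from open front to back wall, +y to the left wing. Back wall's inner face at x = +45 mm, front edge at x = -45 mm; 95 mm free between upright wings
- wing_left (a joint): angle of the caddy's left wing (looking in from the front): 0 = flat outwards, 1.57 = upright, at its stop. Starts partly raised; stiff hinge, stays where left. Hinge line along the caddy's x at y = +50 mm, 6 mm above the shelf; the wing is a panel 88 mm long (x from -44 to +44 mm), 60 mm from hinge to free edge, 5 mm thick
- wing_right (a joint): angle of the caddy's right wing (looking in from the front): 0 = flat outwards, 1.57 = upright, at its stop. Starts partly raised; stiff hinge, stays where left. Hinge line along the caddy's x at y = -50 mm, 6 mm above the shelf; the wing is a panel 88 mm long (x from -44 to +44 mm), 60 mm from hinge to free edge, 5 mm thick
- wing_left_edge (a point): middle of the free edge of the caddy's left wing
- wing_right_edge (a point): middle of the free edge of the caddy's right wing
- bowls: bystander: stack of three plastic bowls, 144 mm across, 74 mm tall, origin under its centre
- ladle: bystander: steel ladle lying down, bowl 82 mm across and 32 mm tall, origin under the bowl, handle 260 mm long towards its -x
- spatula: bystander: silicone spatula lying along its x, 275 mm long, 52 mm wide, 12 mm tall, origin under its middle
- jam_jar: bystander: glass jam jar with a steel twist lid, 66 mm across, 100 mm tall, origin under its centre
- clothes_peg: bystander: orange clothes peg lying along its x, 75 mm long, 13 mm tall, origin under its middle
- mug: bystander: mug 80 mm across, 85 mm tall, handle towards its +y, origin under its centre
Mind the look-alikes: they are no part of the job. Leave any orange or red look-alike of the tin_3 alone.

How it is judged:
At the end, for the whole second after the job is handed in: The full tin stands upright and still on the caddy's floor, within 7 mm of the back wall and within 20 mm of the caddy's mid-line; both wings are upright (over 1.48 rad); both empty tins stand upright and still within 100 mm of where they began (x of tin_2 in the frame of caddy above 0.002 m and y of tin_2 in the frame of caddy between -0.02 and 0.02 m and height (world z) of tin_2 below 0.006 m and angle between tin_2's own z axis and vertical below 0.08 rad and linear speed of each of tin_2, tin_1, tin_3 below 0.01 m/s and value of joint each of wing_left, wing_right above 1.48 rad and distance of each of tin_1, tin_3 from where it was at the start of the episode below 0.1 m and angle between each of tin_1, tin_3's own z axis and vertical below 0.1 rad); the robot touches nothing.
It fails at once if a tin is tipped by more than 0.4 rad (angle between any of tin_1, tin_2, tin_3's own z axis and vertical above 0.4 rad).
It fails at once if one of the other kitchen things is moved by more than 40 mm (distance of any of bowls, ladle, spatula, jam_jar, clothes_peg, mug from where it was at the start of the episode above 0.04 m).
It also fails if it takes over 72 s, if anything falls off the work surface, if the arm or the gripper's body presses on something with over 40 N, if the wrist force passes 120 N, or if a joint passes its speed limit or range.

### The arm

A 6-joint arm with a two-finger parallel gripper is mounted at the origin on the work surface. World frame = base frame: x ahead of the robot, y to its left, z up, the work surface at z = 0. Lengths are in m, angles in rad, forces in N, time in s.
With the tool pointing down it reaches from about 0.25 to 0.725 m from the base axis. Payload 4 kg.
Tool frame: the origin (TCP) lies at the very end of the fingers, on their centre line; the grasp point (between the pads) lies 19 mm behind it; z points along the fingers, y is the line along which they close (so a half turn about z gives the same grasp; the last joint's range is limited). The gripper opens to 85 mm and grips with 20 to 120 N. Pads are 22 mm wide; open, the fingers measure 114 mm over their backs; the gripper's body (76 mm by 85 mm) begins 54 mm behind the grasp point. The pads swing forward as they close: fully open they stand 13 mm farther back than shut.
Start: joints at [1.268, 0.241, 0.005, 1.335, 0, 1.571], TCP at [0.149, 0.477, 0.231] pointing down, gripper open.
Joint ranges: [-2.72, 2.72], [-1.05, 1.87], [-1.09, 1.28], [-1.99, 2.15], [-1.42, 1.44], [-3.14, 3.14]. Speed limits (rad/s): [2.79, 2.79, 3.14, 3.14, 3.14, 3.14].

### API

Orientations are given as a unit quaternion [x, y, z, w].
In Python, from workcell import monitor, viewer, job gives the robot as it stands.
- The arm moves only by the tool arm_command, never from a script. Its argument "increments" is a list of rows, each an object of numbers: "dx", "dy", "dz": the shift along the tool's x, y, z in cm; "wx", "wy", "wz": the turn, a rotation vector about the tool's x, y, z in rad; "grip": the finger opening in cm, from 0 to 8.54. In form: [{"dx": .., "dy": .., "dz": .., "wx": .., "wy": .., "wz": .., "grip": ..}, ...]. A call has 1 to 10 rows; each row is the pose to reach, as a shift and turn from the pose commanded when the call began, along the tool's axes at that moment; what a row does not reach only later rows make up. A row lasts 1/10 s, in which the tool goes at most 50 mm and 8.59 degrees, less where a joint would pass 70% of its speed; a pose out of reach is approached as far as the arm can. A call with a gripper value outside its range is refused whole. The fingers move at their own pace and stop on an object; the grip force is fixed at half the most. Time passes only in rows, so rows that repeat a pose let the fingers close. It gives the time, the measured TCP pose, the force, the opening and the grip force at its end, in the units of the state.
- monitor.get_obs(): the state, without advancing time (a new reading comes with each control period).
- viewer.camera(name): name is "side" or "top"; returns (picture, depth): 384x512x3 uint8, red, green, blue; 384x512 float32, m along the optical axis (not along the pixel's ray), 0 where there is no reading.
- viewer.get_calibration(name): a dict with "fovy" (degrees; the focal length in pixels is half the picture's height over the tangent of half this angle, whatever the lens; pixels are square), "cx", "cy" (the principal point, pixels), "view" (4x4, takes a point from world to camera coordinates). Camera axes: x right, y up, looking along -z (the intrinsics and any distortion apply to the point x, -y, -z); pixel columns grow to the right and rows downward; lengths in m; the calibration is good to about 2 mm. A picture is of the moment at which its call begins. get_calibration takes no time and is no camera call.
- job.job_done(): hands the job in; it is judged then, once.
The state is a dict: "clock": time; "joint_pos": joint angles; "joint_vel": joint speeds; "tau": joint torques, N m; "eef_pos": TCP position; "tool_rot": TCP orientation; "ft_force": force on the tool from outside, world axes, zero at the start; "ft_torque": the same for the moment, N m; "grip_width": finger opening in m; "grasp_force": force on a finger pad.
Only numpy, scipy, OpenCV 4.12 (cv2) and the standard library are available. Lean on these libraries where they do the work, as an engineer would, in place of code of your own. Each camera call takes 0.05 s, during which the arm holds its last target. There are 200 camera calls.

## Working session

There is one attempt and no reset: what is moved stays moved. The work goes in short steps, Python scripts to look and compute and a tool call to move; the robot and the scene stay as the last step left them, time stands still between calls to the robot, and variables do not carry over. Pictures are saved under pics/ and viewed, at most 10 in all, crops included, and the job is handed in when it is done.

Besides the shell and the picture viewer there is one more tool, called after ">>>" as a command line: name --argument value ..., lists and objects as JSON in quotes. arm_command: Moves the arm, as the interface text tells. Its arguments: {"type":"object","properties":{"increments":{"type":"array","items":{"type":"object","properties":{"dx":{"type":"number"},"dy":{"type":"number"},"dz":{"type":"number"},"wx":{"type":"number"},"wy":{"type":"number"},"wz":{"type":"number"},"grip":{"type":"number"}}}}},"required":["increments"]}

```bash
mkdir -p pics
python3 - <<'E'
from workcell import monitor, viewer, job
import cv2,numpy as np
for n in("top","side"):
    im,d=viewer.camera(n); np.savez(f"{n}0.npz",im=im,d=d)
    cv2.imwrite(f"pics/{n}0.png",cv2.resize(im[:,:,::-1],(768,576)))
    c=viewer.get_calibration(n); print(n,{k:(np.round(v,4).tolist()) for k,v in c.items()}, (d>0).mean())
print(monitor.get_obs())
E
```

```text
top {'fovy': 48.5756, 'cx': 254.5656, 'cy': 200.7823, 'view': [[0.0083, -0.9996, -0.0259, -0.0662], [0.9951, 0.0057, 0.0986, -0.5811], [-0.0984, -0.0266, 0.9948, -1.0831], [0.0, 0.0, 0.0, 1.0]]} 0.9959920247395834
side {'fovy': 57.9784, 'cx': 254.461, 'cy': 188.1679, 'view': [[-0.9249, -0.3802, -0.0055, 0.4824], [0.2678, -0.6616, 0.7004, -0.2425], [-0.27, 0.6463, 0.7137, -0.6336], [0.0, 0.0, 0.0, 1.0]]} 0.995941162109375
{'clock': 0.1, 'joint_pos': array([ 1.26801947e+00,  2.41347979e-01,  3.89345568e-03,  1.33519494e+00,
       -9.87750844e-07,  1.57079087e+00]), 'joint_vel': array([ 7.31881358e-05, -6.86388037e-04,  3.91851338e-03, -2.74888136e-04,
        1.89199309e-03,  1.61630800e-03]), 'tau': array([-3.22868618e-04, -3.73138261e+01,  2.53009593e+01,  1.08731873e-02,
       -7.07373692e-05, -1.33070429e-05]), 'eef_pos': array([0.14892316, 0.47673397, 0.23050998]), 'tool_rot': array([ 1.50808059e-01,  9.88562629e-01, -9.16046659e-04, -1.39251071e-04]), 'ft_force': array([-0.06522915, -0.53051506,  0.32083078]), 'ft_torque': array([-0.00846445, -0.01138645,  0.07624081]), 'grasp_force': 0.0, 'grip_width': 0.08559661723166193}
```

View pics/top0.png

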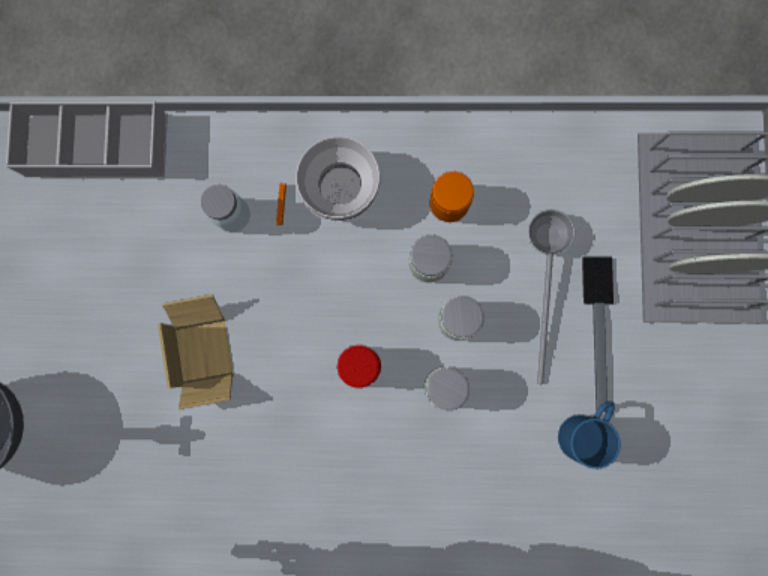

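View pics/side0.png

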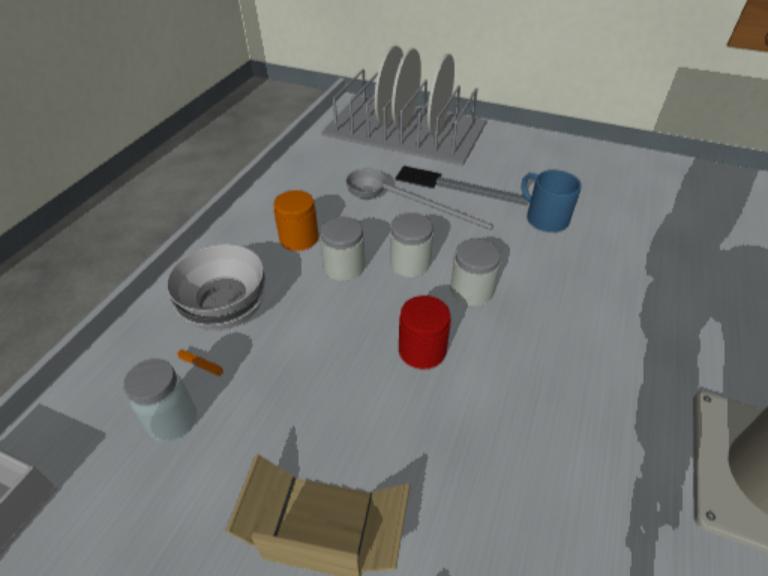

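The top view shows three white tins with pale lids at about (431,255), (461,318) and (447,388) px in the 768-wide picture. The red look-alike is at (359,366). The caddy is around (198,352), with its back wall on the left (+y) and its open front to the right. The side view agrees.

```bash
cat > h.py <<'E'
import numpy as np,cv2
from workcell import monitor, viewer, job
def cloud(n,im=None,d=None):
    if d is None: im,d=viewer.camera(n)
    c=viewer.get_calibration(n); h,w=d.shape; f=h/2/np.tan(np.radians(c["fovy"])/2)
    u,v=np.meshgrid(np.arange(w),np.arange(h))
    p=np.stack([(u-c["cx"])/f*d,-(v-c["cy"])/f*d,-d],-1)
    V=np.array(c["view"]); P=(p-V[:3,3])@V[:3,:3]
    P[d==0]=np.nan
    return im,P
def tops(P,z0,z1,mina=60):
    m=((P[...,2]>z0)&(P[...,2]<z1)).astype(np.uint8)
    n,l,s,c=cv2.connectedComponentsWithStats(m)
    for i in range(1,n):
        if s[i,4]<mina: continue
        q=P[l==i]; (x,y),r=cv2.minEnclosingCircle(q[:,:2].astype(np.float32))
        print(np.round([x,y,r,np.median(q[:,2])],4),s[i,4],np.round(c[i]))
E
python3 - <<'E'
from h import *
for n in("top","side"):
    z=np.load(n+"0.npz"); im,P=cloud(n,z["im"],z["d"])
    print(n); tops(P,.077,.11)
    hsv=cv2.cvtColor(im,cv2.COLOR_RGB2HSV)
    w=(hsv[...,0]>8)&(hsv[...,0]<28)&(hsv[...,1]>70)&(abs(P[...,0]-.42)<.2)&(abs(P[...,1]-.35)<.25)
    q=P[w]; 
    o=(hsv[...,1]>150)
    for a,b in((-.01,.008),(.015,.045),(.05,.085)):
        s=q[(q[:,2]>a)&(q[:,2]<b)]
        if len(s)>10:
            r=cv2.minAreaRect(s[:,:2].astype(np.float32)); print(a,b,len(s),np.round(cv2.boxPoints(r),3).tolist(), np.round(np.median(s,0),3))
    ys,xs=np.where(w); print(xs.min(),xs.max(),ys.min(),ys.max())
    im2=im[max(ys.min()-15,0):ys.max()+15,max(xs.min()-15,0):xs.max()+15]
    cv2.imwrite(f"pics/cad_{n}.png",cv2.resize(im2[:,:,::-1],None,fx=3.5,fy=3.5)); print(im2.shape)
E
```

```text
top
[ 0.8583 -0.6172  0.0825  0.0922] 145 [478.  89.]
[ 0.819  -0.6182  0.0824  0.0919] 208 [478. 104.]
[ 0.7646 -0.1803  0.0349  0.085 ] 578 [302. 127.]
[0.7409 0.2107 0.0304 0.0999] 474 [146. 135.]
[ 0.7551 -0.6154  0.0828  0.0942] 237 [477. 129.]
[ 0.7154 -0.6148  0.0814  0.0943] 210 [478. 145.]
[ 0.6984 -0.6152  0.0813  0.0927] 138 [478. 152.]
[ 0.6551 -0.1437  0.0345  0.0851] 588 [287. 170.]
[ 0.66   -0.6118  0.0768  0.0928] 134 [478. 168.]
[ 0.6359 -0.6133  0.0792  0.0955] 143 [476. 177.]
[ 0.6194 -0.6119  0.0774  0.093 ] 143 [480. 184.]
[ 0.5524 -0.1954  0.0343  0.085 ] 607 [308. 211.]
[ 0.5811 -0.6115  0.0764  0.0924] 188 [480. 200.]
[ 0.4699 -0.0243  0.0345  0.0848] 613 [238. 244.]
[ 0.435  -0.1713  0.0345  0.085 ] 621 [298. 259.]
[0.3672 0.5658 0.0674 0.0947] 226 [  6. 283.]
[ 0.3537 -0.4076  0.0431  0.0843] 227 [397. 295.]
-0.01 0.008 1214 [[0.39399999380111694, 0.28299999237060547], [0.41100001335144043, 0.1940000057220459], [0.5550000071525574, 0.22200000286102295], [0.5379999876022339, 0.3109999895095825]] [0.493 0.256 0.001]
0.015 0.045 914 [[0.39500001072883606, 0.284
[... 948 characters left out ...]

[0.0534 0.0032 0.0277 0.0879] 211 [508. 288.]
-0.01 0.008 2256 [[0.4320000112056732, 0.2939999997615814], [0.44999998807907104, 0.20000000298023224], [0.5509999990463257, 0.2199999988079071], [0.5329999923706055, 0.31299999356269836]] [0.493 0.247 0.001]
0.015 0.045 2342 [[0.3959999978542328, 0.28700000047683716], [0.4129999876022339, 0.1940000057220459], [0.5820000171661377, 0.22599999606609344], [0.5640000104904175, 0.3199999928474426]] [0.486 0.264 0.031]
0.05 0.085 709 [[0.39100000262260437, 0.2879999876022339], [0.40799999237060547, 0.19699999690055847], [0.5879999995231628, 0.2290000021457672], [0.5720000267028809, 0.32100000977516174]] [0.494 0.299 0.063]
151 272 303 383
(96, 151, 3)
```

Run:
```python
from h import *
for n in("top","side"):
    z=np.load(n+"0.npz"); im,P=cloud(n,z["im"],z["d"])
    hsv=cv2.cvtColor(im,cv2.COLOR_RGB2HSV)
    w=(hsv[...,0]>8)&(hsv[...,0]<28)&(hsv[...,1]>70)&(abs(P[...,0]-.48)<.14)&(abs(P[...,1]-.26)<.1)
    q=P[w]
    # back wall: tall ones in middle
    b=q[(q[:,2]>.015)&(q[:,2]<.066)&(q[:,0]>.45)&(q[:,0]<.53)]
    t=q[(q[:,2]>.066)]
    for s in(b,t):
        vx,vy,x0,y0=cv2.fitLine(s[:,:2].astype(np.float32),cv2.DIST_HUBER,0,.01,.01).ravel()
        print(n,"wall yaw",np.degrees(np.arctan2(vy,vx)),x0,y0,len(s))
    yaw=np.radians(100.9); ex=np.array([np.cos(yaw),np.sin(yaw)]); ey=np.array([-ex[1],ex[0]])
    O=np.array([.49,.255]); X=(q[:,:2]-O)@ex; Y=(q[:,:2]-O)@ey; Z=q[:,2]
    for nm,m in(("floor",Z<.004),("top",Z>.066),("wallface",(Z>.02)&(Z<.06)&(abs(Y)<.03))):
        print(nm,m.sum(),np.round(np.percentile(X[m],[1,50,99]),4),np.round(np.percentile(Y[m],[1,50,99]),4))
    for sg in(1,-1):
        m=(sg*Y>.058)&(Z>.012)&(X<.035)
        c=np.polyfit(Y[m],Z[m],1); e=np.where(m)[0][np.argsort(sg*Y[m])[-25:]]
        print("wing",sg,m.sum(),"slope deg",np.degrees(np.arctan(sg*c[0])),"hinge y at z6",(.006-c[1])/c[0],"edge",Y[e].mean(),Z[e].mean(),"Xrange",np.percentile(X[m],[1,99]))
```

```text
top wall yaw 11.064332 0.4904285 0.3008976 221
top wall yaw 11.218437 0.48991677 0.30208012 96
floor 1039 [-0.0435  0.0009  0.0448] [-0.0505 -0.004   0.0415]
top 96 [0.0435 0.0462 0.0495] [-0.056  -0.0037  0.0479]
wallface 121 [0.0431 0.045  0.0461] [-0.0292 -0.0001  0.0287]
wing 1 363 slope deg 43.29244001299219 hinge y at z6 0.03980539947462131 edge 0.08729671277018924 0.04857588125197699 Xrange [-0.04401187  0.03405127]
wing -1 469 slope deg 48.68444196909576 hinge y at z6 -0.05108356132980087 edge -0.09210387531812557 0.051506509904865654 Xrange [-0.04399636  0.03418077]
side wall yaw 11.074013 0.48937255 0.3045833 489
side wall yaw 11.435594 0.47900712 0.30051968 310
floor 2204 [-0.0454 -0.009   0.0234] [-0.0483 -0.0012  0.0444]
top 310 [0.0436 0.0468 0.0493] [-0.0546 -0.0001  0.0528]
wallface 286 [0.0482 0.0488 0.0494] [-0.0291  0.0004  0.0294]
wing 1 977 slope deg 44.127686245395466 hinge y at z6 0.044905567724251076 edge 0.09124749808321868 0.048117887834009 Xrange [-0.04400503  0.03428816]
wing -1 1173 slope deg 48.2458216274349 hinge y at z6 -0.04776085200483876 edge -0.09061692578787463 0.05076458886511286 Xrange [-0.04341571  0.03392572]
```

View pics/cad_side.png

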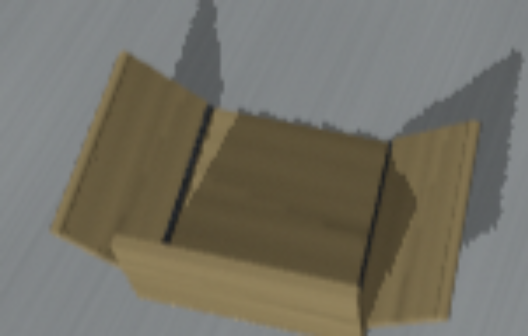

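The caddy crop shows both wings partly raised at roughly 45°, with the open front facing away from the viewer. Its origin is at about (0.493, 0.256), yaw 101°.

```bash
cat > go.py <<'E'
import sys,numpy as np
from scipy.spatial.transform import Rotation as R
from workcell import monitor
# usage: go.py x y z yawdeg [x y z yaw ...]; yaw = direction of tool y; prints rows relative to the present pose
o=monitor.get_obs(); p=o["eef_pos"]; r=R.from_quat(o["tool_rot"])
a=np.array(list(map(float,sys.argv[1:]))).reshape(-1,4)
print("t",round(o["clock"],2),p.round(4),"F",o["ft_force"].round(2),"w",round(o["grip_width"],4),"yaw",np.degrees(np.arctan2(*r.as_matrix()[[1,0],1])).round(1))
for t in a:
    y=np.radians(t[3]); ty=np.array([np.cos(y),np.sin(y),0]); tz=np.array([0,0,-1.]); 
    T=R.from_matrix(np.stack([np.cross(ty,tz),ty,tz],1))
    print(t,"d",(r.inv().apply(t[:3]-p)*100).round(2),"w",(r.inv()*T).as_rotvec().round(3))
E
python3 go.py .32 .12 .23 11 .434 -.172 .15 11
```

```text
t 0.1 [0.1489 0.4767 0.2305] F [-0.07 -0.53  0.32] w 0.0856 yaw 72.7
[ 0.32  0.12  0.23 11.  ] d [-26.97 -28.95   0.1 ] w [-2.000e-03  1.000e-03  1.076e+00]
[ 0.434 -0.172  0.15  11.   ] d [-46.55 -53.41   8.15] w [-2.000e-03  1.000e-03  1.076e+00]
```

>>> arm_command --increments '[{"dx":-3.4,"dy":-3.6,"wz":0.13},{"dx":-6.7,"dy":-7.2,"wz":0.27},{"dx":-10.1,"dy":-10.9,"wz":0.4},{"dx":-13.5,"dy":-14.5,"wz":0.54},{"dx":-16.9,"dy":-18.1,"wz":0.67},{"dx":-20.2,"dy":-21.7,"wz":0.81},{"dx":-23.6,"dy":-25.3,"wz":0.94},{"dx":-27,"dy":-29,"wz":1.076},{"dx":-30,"dy":-32.5,"wz":1.076},{"dx":-33,"dy":-36,"wz":1.076}]'

```text
validation failed for argument at $.in...
```

```bash
python3 go.py .434 -.172 .12 11 .434 -.172 .02 11
```

```text
t 0.1 [0.1489 0.4767 0.2305] F [-0.07 -0.53  0.32] w 0.0856 yaw 72.7
[ 0.434 -0.172  0.12  11.   ] d [-46.55 -53.4   11.15] w [-2.000e-03  1.000e-03  1.076e+00]
[ 0.434 -0.172  0.02  11.   ] d [-46.55 -53.38  21.15] w [-2.000e-03  1.000e-03  1.076e+00]
```

>>> arm_command --increments '[{"dx":-3.4,"dy":-3.6,"dz":0,"wx":0,"wy":0,"wz":0.13,"grip":8.5},{"dx":-6.7,"dy":-7.2,"dz":0,"wx":0,"wy":0,"wz":0.27,"grip":8.5},{"dx":-10.1,"dy":-10.9,"dz":0,"wx":0,"wy":0,"wz":0.4,"grip":8.5},{"dx":-13.5,"dy":-14.5,"dz":0,"wx":0,"wy":0,"wz":0.54,"grip":8.5},{"dx":-16.9,"dy":-18.1,"dz":0,"wx":0,"wy":0,"wz":0.67,"grip":8.5},{"dx":-20.2,"dy":-21.7,"dz":0,"wx":0,"wy":0,"wz":0.81,"grip":8.5},{"dx":-23.6,"dy":-25.3,"dz":0,"wx":0,"wy":0,"wz":0.94,"grip":8.5},{"dx":-27,"dy":-29,"dz":0,"wx":0,"wy":0,"wz":1.076,"grip":8.5},{"dx":-30,"dy":-32.5,"dz":0,"wx":0,"wy":0,"wz":1.076,"grip":8.5},{"dx":-33,"dy":-36,"dz":0,"wx":0,"wy":0,"wz":1.076,"grip":8.5}]'

```text
clock: 1.1
eef_pos: [0.3568, 0.0332, 0.2312]
tool_rot: [0.636, 0.771, 0.0, -0.0]
ft_force: [1.9, 0.7, 0.1]
grip_width: 0.0848
grasp_force: 0.0
```

```bash
python3 go.py .434 -.172 .12 11 .434 -.172 .02 11
```

```text
t 1.1 [0.3568 0.0332 0.2312] F [1.85 0.7  0.14] w 0.0848 yaw 11.0
[ 0.434 -0.172  0.12  11.   ] d [-21.62   3.67  11.12] w [ 0. -0. -0.]
[ 0.434 -0.172  0.02  11.   ] d [-21.62   3.66  21.12] w [ 0. -0. -0.]
```

>>> arm_command --increments '[{"dx":-4.5,"dy":0.8,"dz":2,"wx":0,"wy":0,"wz":0,"grip":8.5},{"dx":-9,"dy":1.5,"dz":4,"wx":0,"wy":0,"wz":0,"grip":8.5},{"dx":-13.5,"dy":2.3,"dz":6,"wx":0,"wy":0,"wz":0,"grip":8.5},{"dx":-17.5,"dy":3,"dz":8,"wx":0,"wy":0,"wz":0,"grip":8.5},{"dx":-20.5,"dy":3.5,"dz":9.5,"wx":0,"wy":0,"wz":0,"grip":8.5},{"dx":-21.6,"dy":3.67,"dz":11,"wx":0,"wy":0,"wz":0,"grip":8.5},{"dx":-21.6,"dy":3.67,"dz":11,"wx":0,"wy":0,"wz":0,"grip":8.5},{"dx":-21.6,"dy":3.67,"dz":11,"wx":0,"wy":0,"wz":0,"grip":8.5}]'

```text
clock: 1.9
eef_pos: [0.4332, -0.1694, 0.1209]
tool_rot: [0.636, 0.772, -0.0, -0.001]
ft_force: [0.1, 0.4, 0.7]
grip_width: 0.085
grasp_force: 0.0
```

```bash
python3 go.py .434 -.172 .02 11
python3 - <<'E'
from h import *
im,d=viewer.camera("side"); cv2.imwrite("pics/s1.png",cv2.resize(im[80:260,180:420,::-1],(720,540)))
E
```

```text
t 1.9 [ 0.4332 -0.1694  0.1209] F [0.12 0.36 0.67] w 0.085 yaw 11.0
[ 0.434 -0.172  0.02  11.   ] d [-0.29  0.05 10.09] w [-0.002 -0.002 -0.   ]
```

View pics/s1.png

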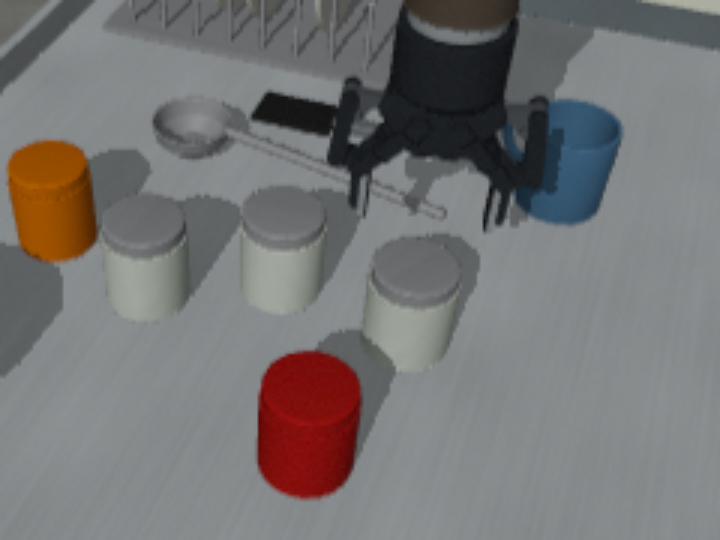

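The side crop shows the open gripper above the nearest tin. Its knuckles are wider than its fingertips, about 150 mm across. I will turn the jaw line away from the neighbouring tins before going down.

```bash
python3 go.py .434 -.172 .12 71 .434 -.172 .025 71
```

```text
t 1.95 [ 0.4336 -0.1692  0.1216] F [ 0.14 -0.11 -0.71] w 0.085 yaw 11.0
[ 0.434 -0.172  0.12  71.   ] d [-0.29 -0.02  0.16] w [-0.000e+00 -1.000e-03 -1.047e+00]
[ 4.34e-01 -1.72e-01  2.50e-02  7.10e+01] d [-0.29 -0.02  9.66] w [-0.000e+00 -1.000e-03 -1.047e+00]
```

>>> arm_command --increments '[{"dx":-0.1,"dy":0,"dz":0,"wx":0,"wy":0,"wz":-0.14,"grip":8.5},{"dx":-0.2,"dy":0,"dz":0,"wx":0,"wy":0,"wz":-0.28,"grip":8.5},{"dx":-0.29,"dy":0,"dz":0,"wx":0,"wy":0,"wz":-0.42,"grip":8.5},{"dx":-0.29,"dy":0.05,"dz":0,"wx":0,"wy":0,"wz":-0.56,"grip":8.5},{"dx":-0.29,"dy":0.05,"dz":0,"wx":0,"wy":0,"wz":-0.7,"grip":8.5},{"dx":-0.29,"dy":0.05,"dz":0,"wx":0,"wy":0,"wz":-0.84,"grip":8.5},{"dx":-0.29,"dy":0.05,"dz":0,"wx":0,"wy":0,"wz":-0.98,"grip":8.5},{"dx":-0.29,"dy":0.05,"dz":0,"wx":0,"wy":0,"wz":-1.047,"grip":8.5},{"dx":-0.29,"dy":0.05,"dz":0,"wx":0,"wy":0,"wz":-1.047,"grip":8.5},{"dx":-0.29,"dy":0.05,"dz":0,"wx":0,"wy":0,"wz":-1.047,"grip":8.5}]'

```text
clock: 2.95
eef_pos: [0.4354, -0.1719, 0.1222]
tool_rot: [0.165, 0.986, -0.0, 0.001]
ft_force: [0.2, -0.3, 0.8]
grip_width: 0.0848
grasp_force: 0.0
```

```bash
python3 go.py .434 -.172 .025 71
```

```text
t 2.95 [ 0.4354 -0.1719  0.1222] F [ 0.18 -0.28  0.76] w 0.0848 yaw 71.0
[ 4.34e-01 -1.72e-01  2.50e-02  7.10e+01] d [ 0.14 -0.06  9.72] w [ 0.     0.001 -0.   ]
```

>>> arm_command --increments '[{"dx":0.1,"dy":0,"dz":2,"wx":0,"wy":0,"wz":0,"grip":8.5},{"dx":0.1,"dy":0,"dz":4,"wx":0,"wy":0,"wz":0,"grip":8.5},{"dx":0.1,"dy":0,"dz":6,"wx":0,"wy":0,"wz":0,"grip":8.5},{"dx":0.1,"dy":0,"dz":8,"wx":0,"wy":0,"wz":0,"grip":8.5},{"dx":0.1,"dy":0,"dz":9.2,"wx":0,"wy":0,"wz":0,"grip":8.5},{"dx":0.1,"dy":0,"dz":9.7,"wx":0,"wy":0,"wz":0,"grip":8.5},{"dx":0.1,"dy":0,"dz":9.7,"wx":0,"wy":0,"wz":0,"grip":8.5},{"dx":0.1,"dy":0,"dz":9.7,"wx":0,"wy":0,"wz":0,"grip":8.5}]'

```text
clock: 3.75
eef_pos: [0.4347, -0.1723, 0.025]
tool_rot: [0.165, 0.986, -0.0, 0.001]
ft_force: [0.1, -0.2, 0.3]
grip_width: 0.0847
grasp_force: 0.0
```

>>> arm_command --increments '[{"dx":0,"dy":0.4,"dz":0,"wx":0,"wy":0,"wz":0,"grip":8.5},{"dx":0,"dy":0.7,"dz":0,"wx":0,"wy":0,"wz":0,"grip":8.5},{"dx":0,"dy":0.95,"dz":0,"wx":0,"wy":0,"wz":0,"grip":8.5},{"dx":0,"dy":1.2,"dz":0,"wx":0,"wy":0,"wz":0,"grip":8.5},{"dx":0,"dy":1.4,"dz":0,"wx":0,"wy":0,"wz":0,"grip":8.5}]'

```text
clock: 4.25
eef_pos: [0.4389, -0.159, 0.0246]
tool_rot: [0.165, 0.986, -0.0, 0.0]
ft_force: [-0.1, -1.7, 2.2]
grip_width: 0.0847
grasp_force: 0.9
```

>>> arm_command --increments '[{"dx":0,"dy":0.2,"dz":0,"wx":0,"wy":0,"wz":0,"grip":8.5},{"dx":0,"dy":0.4,"dz":0,"wx":0,"wy":0,"wz":0,"grip":8.5}]'

```text
clock: 4.45
eef_pos: [0.44, -0.1551, 0.0243]
tool_rot: [0.165, 0.986, -0.0, 0.0]
ft_force: [-0.5, -1.5, -0.1]
grip_width: 0.0847
grasp_force: 0.9
```

>>> arm_command --increments '[{"dx":0,"dy":0.2,"dz":0,"wx":0,"wy":0,"wz":0,"grip":8.5},{"dx":0,"dy":0.4,"dz":0,"wx":0,"wy":0,"wz":0,"grip":8.5}]'

```text
clock: 4.65
eef_pos: [0.4412, -0.1514, 0.0243]
tool_rot: [0.165, 0.986, -0.0, -0.0]
ft_force: [-0.1, -1.3, 1.5]
grip_width: 0.0849
grasp_force: 1.0
```

>>> arm_command --increments '[{"dx":0,"dy":-0.35,"dz":0,"wx":0,"wy":0,"wz":0,"grip":8.5},{"dx":0,"dy":-0.65,"dz":0,"wx":0,"wy":0,"wz":0,"grip":8.5},{"dx":0,"dy":-0.65,"dz":-2,"wx":0,"wy":0,"wz":0,"grip":8.5},{"dx":0,"dy":-0.65,"dz":-5,"wx":0,"wy":0,"wz":0,"grip":8.5},{"dx":0,"dy":-0.65,"dz":-8,"wx":0,"wy":0,"wz":0,"grip":8.5},{"dx":0,"dy":-0.65,"dz":-10,"wx":0,"wy":0,"wz":0,"grip":8.5}]'

```text
clock: 5.25
eef_pos: [0.4397, -0.1578, 0.1261]
tool_rot: [0.165, 0.986, 0.0, 0.001]
ft_force: [-0.1, -0.2, -0.5]
grip_width: 0.0855
grasp_force: 0.0
```

```bash
python3 go.py .551 -.1955 .12 71 .551 -.1955 .025 71
```

```text
t 5.25 [ 0.4397 -0.1578  0.1261] F [-0.09 -0.16 -0.51] w 0.0855 yaw 71.0
[ 0.551  -0.1955  0.12   71.    ] d [-11.75   0.06   0.63] w [ 0.001  0.002 -0.   ]
[ 5.510e-01 -1.955e-01  2.500e-02  7.100e+01] d [-11.74   0.06  10.13] w [ 0.001  0.002 -0.   ]
```

>>> arm_command --increments '[{"dx":-3.5,"dy":0,"dz":0,"wx":0,"wy":0,"wz":0,"grip":8.5},{"dx":-7.5,"dy":0,"dz":0,"wx":0,"wy":0,"wz":0,"grip":8.5},{"dx":-10.5,"dy":0.05,"dz":0,"wx":0,"wy":0,"wz":0,"grip":8.5},{"dx":-11.75,"dy":0.05,"dz":0.3,"wx":0,"wy":0,"wz":0,"grip":8.5},{"dx":-11.75,"dy":0.05,"dz":2,"wx":0,"wy":0,"wz":0,"grip":8.5},{"dx":-11.75,"dy":0.05,"dz":5,"wx":0,"wy":0,"wz":0,"grip":8.5},{"dx":-11.75,"dy":0.05,"dz":8,"wx":0,"wy":0,"wz":0,"grip":8.5},{"dx":-11.75,"dy":0.05,"dz":9.7,"wx":0,"wy":0,"wz":0,"grip":8.5},{"dx":-11.75,"dy":0.05,"dz":10.1,"wx":0,"wy":0,"wz":0,"grip":8.5},{"dx":-11.75,"dy":0.05,"dz":10.1,"wx":0,"wy":0,"wz":0,"grip":8.5}]'

```text
clock: 6.25
eef_pos: [0.5497, -0.1952, 0.0225]
tool_rot: [0.165, 0.986, 0.0, -0.001]
ft_force: [-0.6, -1.0, -0.4]
grip_width: 0.0851
grasp_force: 0.0
```

>>> arm_command --increments '[{"dx":0,"dy":0.4,"dz":0,"wx":0,"wy":0,"wz":0,"grip":8.5},{"dx":0,"dy":0.7,"dz":0,"wx":0,"wy":0,"wz":0,"grip":8.5},{"dx":0,"dy":0.95,"dz":0,"wx":0,"wy":0,"wz":0,"grip":8.5},{"dx":0,"dy":1.2,"dz":0,"wx":0,"wy":0,"wz":0,"grip":8.5},{"dx":0,"dy":1.4,"dz":0,"wx":0,"wy":0,"wz":0,"grip":8.5}]'

```text
clock: 6.75
eef_pos: [0.5555, -0.1823, 0.0241]
tool_rot: [0.165, 0.986, -0.0, 0.001]
ft_force: [0.3, -2.1, 2.5]
grip_width: 0.085
grasp_force: 0.9
```

>>> arm_command --increments '[{"dx":0,"dy":0.2,"dz":0,"wx":0,"wy":0,"wz":0,"grip":8.5},{"dx":0,"dy":0.4,"dz":0,"wx":0,"wy":0,"wz":0,"grip":8.5}]'

```text
clock: 6.95
eef_pos: [0.5563, -0.1783, 0.0235]
tool_rot: [0.165, 0.986, -0.0, 0.0]
ft_force: [0.3, -1.8, 0.6]
grip_width: 0.0854
grasp_force: 0.9
```

>>> arm_command --increments '[{"dx":0,"dy":0.2,"dz":0,"wx":0,"wy":0,"wz":0,"grip":8.5},{"dx":0,"dy":0.4,"dz":0,"wx":0,"wy":0,"wz":0,"grip":8.5}]'

```text
clock: 7.15
eef_pos: [0.5575, -0.1745, 0.0232]
tool_rot: [0.165, 0.986, -0.0, -0.0]
ft_force: [-0.2, -2.5, 1.5]
grip_width: 0.0847
grasp_force: 0.9
```

>>> arm_command --increments '[{"dx":0,"dy":-0.35,"dz":0,"wx":0,"wy":0,"wz":0,"grip":8.5},{"dx":0,"dy":-0.65,"dz":0,"wx":0,"wy":0,"wz":0,"grip":8.5},{"dx":0,"dy":-0.65,"dz":-2,"wx":0,"wy":0,"wz":0,"grip":8.5},{"dx":0,"dy":-0.65,"dz":-5,"wx":0,"wy":0,"wz":0,"grip":8.5},{"dx":0,"dy":-0.65,"dz":-8,"wx":0,"wy":0,"wz":0,"grip":8.5},{"dx":0,"dy":-0.65,"dz":-10,"wx":0,"wy":0,"wz":0,"grip":8.5}]'

```text
clock: 7.75
eef_pos: [0.5561, -0.181, 0.1253]
tool_rot: [0.165, 0.986, 0.0, 0.001]
ft_force: [0.4, 0.7, -0.6]
grip_width: 0.0851
grasp_force: 0.0
```

```bash
python3 go.py .654 -.1435 .12 71 .654 -.1435 .025 71
```

```text
t 7.75 [ 0.5561 -0.181   0.1253] F [ 0.43  0.71 -0.63] w 0.0851 yaw 71.0
[ 0.654  -0.1435  0.12   71.    ] d [-8.04  6.73  0.55] w [ 0.001  0.002 -0.   ]
[ 6.540e-01 -1.435e-01  2.500e-02  7.100e+01] d [-8.02  6.73 10.05] w [ 0.001  0.002 -0.   ]
```

>>> arm_command --increments '[{"dx":-2.5,"dy":2,"dz":0,"wx":0,"wy":0,"wz":0,"grip":8.5},{"dx":-5.5,"dy":4.5,"dz":0,"wx":0,"wy":0,"wz":0,"grip":8.5},{"dx":-7.5,"dy":6.3,"dz":0,"wx":0,"wy":0,"wz":0,"grip":8.5},{"dx":-8.0,"dy":6.7,"dz":0.3,"wx":0,"wy":0,"wz":0,"grip":8.5},{"dx":-8.0,"dy":6.7,"dz":2,"wx":0,"wy":0,"wz":0,"grip":8.5},{"dx":-8.0,"dy":6.7,"dz":5,"wx":0,"wy":0,"wz":0,"grip":8.5},{"dx":-8.0,"dy":6.7,"dz":8,"wx":0,"wy":0,"wz":0,"grip":8.5},{"dx":-8.0,"dy":6.7,"dz":9.7,"wx":0,"wy":0,"wz":0,"grip":8.5},{"dx":-8.0,"dy":6.7,"dz":10.0,"wx":0,"wy":0,"wz":0,"grip":8.5},{"dx":-8.0,"dy":6.7,"dz":10.0,"wx":0,"wy":0,"wz":0,"grip":8.5}]'

```text
clock: 8.75
eef_pos: [0.6517, -0.1437, 0.0225]
tool_rot: [0.165, 0.986, 0.0, -0.001]
ft_force: [-0.3, 0.2, 0.9]
grip_width: 0.0849
grasp_force: 0.0
```

>>> arm_command --increments '[{"dx":0,"dy":0.4,"dz":0,"wx":0,"wy":0,"wz":0,"grip":8.5},{"dx":0,"dy":0.7,"dz":0,"wx":0,"wy":0,"wz":0,"grip":8.5},{"dx":0,"dy":0.95,"dz":0,"wx":0,"wy":0,"wz":0,"grip":8.5},{"dx":0,"dy":1.2,"dz":0,"wx":0,"wy":0,"wz":0,"grip":8.5},{"dx":0,"dy":1.4,"dz":0,"wx":0,"wy":0,"wz":0,"grip":8.5}]'

```text
clock: 9.25
eef_pos: [0.6579, -0.1327, 0.0252]
tool_rot: [0.166, 0.986, -0.002, 0.001]
ft_force: [-1.8, -6.6, 2.6]
grip_width: 0.0852
grasp_force: 3.5
```

>>> arm_command --increments '[{"dx":0,"dy":0.2,"dz":0,"wx":0,"wy":0,"wz":0,"grip":8.5},{"dx":0,"dy":0.4,"dz":0,"wx":0,"wy":0,"wz":0,"grip":8.5}]'

```text
clock: 9.45
eef_pos: [0.6591, -0.1291, 0.0252]
tool_rot: [0.166, 0.986, -0.002, 0.001]
ft_force: [-2.2, -7.3, 2.1]
grip_width: 0.0848
grasp_force: 3.5
```

>>> arm_command --increments '[{"dx":0,"dy":0.2,"dz":0,"wx":0,"wy":0,"wz":0,"grip":8.5},{"dx":0,"dy":0.4,"dz":0,"wx":0,"wy":0,"wz":0,"grip":8.5}]'

```text
clock: 9.65
eef_pos: [0.6604, -0.1253, 0.0252]
tool_rot: [0.166, 0.986, -0.002, 0.001]
ft_force: [-3.1, -6.1, 2.8]
grip_width: 0.0852
grasp_force: 3.5
```

Tin A, the farthest of the three, is clearly the full one: 7 N against about 1.5–2 N for the others. I will centre on it and grip it.

>>> arm_command --increments '[{"dx":0,"dy":-0.3,"dz":0,"wx":0,"wy":0,"wz":0,"grip":8.5},{"dx":0,"dy":-0.65,"dz":0,"wx":0,"wy":0,"wz":0,"grip":8.5},{"dx":0,"dy":-0.65,"dz":0,"wx":0,"wy":0,"wz":0,"grip":6.8},{"dx":0,"dy":-0.65,"dz":0,"wx":0,"wy":0,"wz":0,"grip":6.8},{"dx":0,"dy":-0.65,"dz":0,"wx":0,"wy":0,"wz":0,"grip":6.8},{"dx":0,"dy":-0.65,"dz":0,"wx":0,"wy":0,"wz":0,"grip":6.8}]'

```text
clock: 10.25
eef_pos: [0.658, -0.1313, 0.0252]
tool_rot: [0.166, 0.986, -0.002, 0.001]
ft_force: [-3.8, -5.9, 6.1]
grip_width: 0.0699
grasp_force: 65.2
```

```bash
python3 go.py .60 0 .027 41 .5237 .0986 .027 11
```

```text
t 10.25 [ 0.658  -0.1313  0.0252] F [-3.82 -5.88  6.13] w 0.0699 yaw 70.9
[6.0e-01 0.0e+00 2.7e-02 4.1e+01] d [ 9.78 10.51 -0.25] w [-0.004  0.004  0.522]
[ 0.5237  0.0986  0.027  11.    ] d [20.21 17.33 -0.3 ] w [-0.003  0.004  1.045]
```

>>> arm_command --increments '[{"dx":0.4,"dy":0.5,"dz":-0.1,"wx":0,"wy":0,"wz":0,"grip":6.8},{"dx":1.6,"dy":1.7,"dz":-0.25,"wx":0,"wy":0,"wz":0.07,"grip":6.8},{"dx":3.2,"dy":3.5,"dz":-0.25,"wx":0,"wy":0,"wz":0.16,"grip":6.8},{"dx":4.8,"dy":5.2,"dz":-0.25,"wx":0,"wy":0,"wz":0.25,"grip":6.8},{"dx":6.4,"dy":7,"dz":-0.25,"wx":0,"wy":0,"wz":0.34,"grip":6.8},{"dx":8.1,"dy":8.8,"dz":-0.25,"wx":0,"wy":0,"wz":0.43,"grip":6.8},{"dx":9.8,"dy":10.5,"dz":-0.3,"wx":0,"wy":0,"wz":0.52,"grip":6.8},{"dx":11.6,"dy":11.7,"dz":-0.3,"wx":0,"wy":0,"wz":0.61,"grip":6.8},{"dx":13.2,"dy":12.7,"dz":-0.3,"wx":0,"wy":0,"wz":0.7,"grip":6.8},{"dx":14.2,"dy":13.4,"dz":-0.3,"wx":0,"wy":0,"wz":0.75,"grip":6.8}]'

```text
clock: 11.25
eef_pos: [0.5656, 0.0452, 0.0253]
tool_rot: [0.515, 0.857, -0.001, -0.001]
ft_force: [0.8, -1.6, -5.5]
grip_width: 0.0697
grasp_force: 65.2
```

```bash
python3 go.py .5237 .0986 .027 11
```

```text
t 11.25 [0.5656 0.0452 0.0253] F [ 0.82 -1.61 -5.46] w 0.0697 yaw 27.9
[ 0.5237  0.0986  0.027  11.    ] d [ 6.68 -1.19 -0.17] w [-0.002 -0.     0.296]
```

>>> arm_command --increments '[{"dx":1.6,"dy":-0.3,"dz":0,"wx":0,"wy":0,"wz":0.08,"grip":6.8},{"dx":3.2,"dy":-0.6,"dz":0,"wx":0,"wy":0,"wz":0.16,"grip":6.8},{"dx":5,"dy":-0.9,"dz":0,"wx":0,"wy":0,"wz":0.24,"grip":6.8},{"dx":6.2,"dy":-1.1,"dz":0,"wx":0,"wy":0,"wz":0.296,"grip":6.8},{"dx":6.68,"dy":-1.19,"dz":0,"wx":0,"wy":0,"wz":0.296,"grip":6.8},{"dx":6.68,"dy":-1.19,"dz":0,"wx":0,"wy":0,"wz":0.296,"grip":6.8}]'

```text
clock: 11.85
eef_pos: [0.5239, 0.0981, 0.0254]
tool_rot: [0.635, 0.773, -0.001, -0.001]
ft_force: [-0.2, 0.1, -7.3]
grip_width: 0.0702
grasp_force: 65.2
```

```bash
python3 - <<'E'
from h import *
for n in("top","side"):
    im,P=cloud(n)
    m=(abs(P[...,0]-.52)<.06)&(abs(P[...,1]-.09)<.06)&(P[...,2]>.005)&(P[...,2]<.075)
    hsv=cv2.cvtColor(im,cv2.COLOR_RGB2HSV); m&=(hsv[...,2]>110)
    q=P[m]; print(n,m.sum())
    if m.sum()>30:
        # least-squares circle of the white body
        A=np.c_[2*q[:,:2],np.ones(len(q))]; s=np.linalg.lstsq(A,(q[:,:2]**2).sum(1),rcond=None)[0]
        print("centre",s[:2],"r",np.sqrt(s[2]+s[0]**2+s[1]**2),q[:,2].min())
    if n=="side": cv2.imwrite("pics/s2.png",cv2.resize(im[150:384,100:400,::-1],(750,585)))
E
python3 go.py .5237 .0986 .027 11
```

```text
top 28
side 669
centre [0.52491387 0.09226762] r 0.03949716959302323 0.0051090826789077495
t 11.95 [0.525  0.0974 0.0256] F [-0.4   0.12 -7.49] w 0.0699 yaw 11.1
[ 0.5237  0.0986  0.027  11.    ] d [ 0.15 -0.1  -0.14] w [-0.001 -0.     0.002]
```

View pics/s2.png

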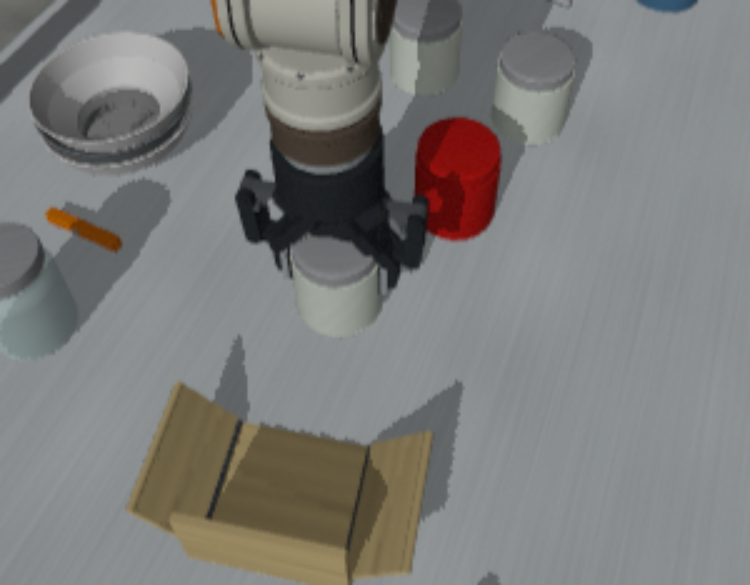

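The side crop shows the full tin held upright at about (338,290) px, in line with the caddy's open front, with nothing else touched. I will slide it in.

>>> arm_command --increments '[{"dx":1,"dy":-0.1,"dz":0,"wx":0,"wy":0,"wz":0,"grip":6.8},{"dx":3,"dy":-0.1,"dz":0,"wx":0,"wy":0,"wz":0,"grip":6.8},{"dx":5,"dy":-0.1,"dz":0,"wx":0,"wy":0,"wz":0,"grip":6.8},{"dx":7,"dy":-0.1,"dz":0,"wx":0,"wy":0,"wz":0,"grip":6.8},{"dx":9,"dy":-0.1,"dz":0,"wx":0,"wy":0,"wz":0,"grip":6.8},{"dx":11,"dy":-0.1,"dz":0,"wx":0,"wy":0,"wz":0,"grip":6.8},{"dx":13,"dy":-0.1,"dz":0,"wx":0,"wy":0,"wz":0,"grip":6.8},{"dx":14.8,"dy":-0.1,"dz":0,"wx":0,"wy":0,"wz":0,"grip":6.8},{"dx":15.8,"dy":-0.1,"dz":0,"wx":0,"wy":0,"wz":0,"grip":6.8},{"dx":16,"dy":-0.1,"dz":0,"wx":0,"wy":0,"wz":0,"grip":6.8}]'

```text
clock: 12.95
eef_pos: [0.4935, 0.2556, 0.0261]
tool_rot: [0.635, 0.772, 0.0, -0.0]
ft_force: [-0.2, 0.1, -7.6]
grip_width: 0.0701
grasp_force: 65.0
```

>>> arm_command --increments '[{"dx":0.2,"dy":0,"dz":0,"wx":0,"wy":0,"wz":0,"grip":6.8},{"dx":0.4,"dy":0,"dz":0,"wx":0,"wy":0,"wz":0,"grip":6.8},{"dx":0.6,"dy":0,"dz":0,"wx":0,"wy":0,"wz":0,"grip":6.8}]'

```text
clock: 13.25
eef_pos: [0.4927, 0.2596, 0.0263]
tool_rot: [0.636, 0.772, -0.0, 0.0]
ft_force: [-0.1, -0.5, -7.7]
grip_width: 0.0699
grasp_force: 65.0
```

>>> arm_command --increments '[{"dx":0.2,"dy":0,"dz":0,"wx":0,"wy":0,"wz":0,"grip":6.8},{"dx":0.4,"dy":0,"dz":0,"wx":0,"wy":0,"wz":0,"grip":6.8}]'

```text
clock: 13.45
eef_pos: [0.492, 0.264, 0.0264]
tool_rot: [0.636, 0.772, 0.0, 0.0]
ft_force: [-0.3, -0.4, -8.6]
grip_width: 0.0701
grasp_force: 65.0
```

```bash
python3 go.py .4918 .2646 .0255 11
```

```text
t 13.45 [0.492  0.264  0.0264] F [-0.3  -0.37 -8.6 ] w 0.0701 yaw 11.0
[ 0.4918  0.2646  0.0255 11.    ] d [ 0.07 -0.01  0.09] w [0. 0. 0.]
```

No contact yet, so I'm continuing gently.

>>> arm_command --increments '[{"dx":0.15,"dy":0,"dz":0.05,"wx":0,"wy":0,"wz":0,"grip":6.8},{"dx":0.3,"dy":0,"dz":0.1,"wx":0,"wy":0,"wz":0,"grip":6.8}]'

```text
clock: 13.65
eef_pos: [0.4919, 0.265, 0.0257]
tool_rot: [0.636, 0.772, -0.001, 0.002]
ft_force: [1.9, -11.1, -0.1]
grip_width: 0.0701
grasp_force: 65.2
```

>>> arm_command --increments '[{"dx":0.15,"dy":0,"dz":0,"wx":0,"wy":0,"wz":0,"grip":6.8},{"dx":0.3,"dy":0,"dz":0,"wx":0,"wy":0,"wz":0,"grip":6.8}]'

```text
clock: 13.85
eef_pos: [0.4918, 0.2649, 0.0258]
tool_rot: [0.637, 0.771, -0.003, 0.004]
ft_force: [3.3, -17.8, 0.1]
grip_width: 0.0698
grasp_force: 65.4
```

The tin is in contact with the back wall. I'll relieve the pressure, open and lift off.

>>> arm_command --increments '[{"dx":-0.35,"dy":0,"dz":0,"wx":0,"wy":0,"wz":0,"grip":6.8},{"dx":-0.35,"dy":0,"dz":0,"wx":0,"wy":0,"wz":0,"grip":6.8},{"dx":-0.35,"dy":0,"dz":0,"wx":0,"wy":0,"wz":0,"grip":8.5},{"dx":-0.35,"dy":0,"dz":0,"wx":0,"wy":0,"wz":0,"grip":8.5},{"dx":-0.35,"dy":0,"dz":0,"wx":0,"wy":0,"wz":0,"grip":8.5},{"dx":-0.35,"dy":0,"dz":0,"wx":0,"wy":0,"wz":0,"grip":8.5}]'

```text
clock: 14.45
eef_pos: [0.4919, 0.2676, 0.0261]
tool_rot: [0.635, 0.772, 0.001, 0.0]
ft_force: [0.2, -0.1, -0.1]
grip_width: 0.085
grasp_force: 0.0
```

>>> arm_command --increments '[{"dx":0,"dy":0,"dz":-1,"wx":0,"wy":0,"wz":0,"grip":8.5},{"dx":0,"dy":0,"dz":-3,"wx":0,"wy":0,"wz":0,"grip":8.5},{"dx":0,"dy":0,"dz":-6,"wx":0,"wy":0,"wz":0,"grip":8.5},{"dx":0,"dy":0,"dz":-9,"wx":0,"wy":0,"wz":0,"grip":8.5},{"dx":-3,"dy":-3,"dz":-11,"wx":0,"wy":0,"wz":0,"grip":0},{"dx":-5,"dy":-6,"dz":-11,"wx":0,"wy":0,"wz":0,"grip":0},{"dx":-5,"dy":-10,"dz":-11,"wx":0,"wy":0,"wz":0,"grip":0},{"dx":-5,"dy":-13,"dz":-11,"wx":0,"wy":0,"wz":0,"grip":0},{"dx":-5,"dy":-14,"dz":-11,"wx":0,"wy":0,"wz":0,"grip":0},{"dx":-5,"dy":-14,"dz":-11,"wx":0,"wy":0,"wz":0,"grip":0}]'

```text
clock: 15.45
eef_pos: [0.3631, 0.1909, 0.1362]
tool_rot: [0.635, 0.772, 0.001, 0.0]
ft_force: [0.3, 0.0, -0.3]
grip_width: 0.0003
grasp_force: 0.0
```

```bash
python3 - <<'E'
from h import *
for n in("top","side"):
    im,P=cloud(n); print(n); tops(P,.077,.095,40)
    if n=="side": cv2.imwrite("pics/s3.png",cv2.resize(im[150:384,100:400,::-1],(750,585)))
E
python3 go.py .366 .235 .02 11
```

```text
top
[ 0.8599 -0.6221  0.0779  0.0919] 116 [481.  89.]
[ 0.8185 -0.6175  0.0826  0.0921] 188 [477. 104.]
[ 0.7639 -0.1811  0.035   0.085 ] 580 [302. 127.]
[ 0.7571 -0.6168  0.0823  0.0858] 125 [478. 130.]
[ 0.7392 -0.5627  0.0267  0.092 ] 44 [456. 136.]
[ 0.7187 -0.6164  0.0812  0.086 ] 113 [475. 146.]
[ 0.6987 -0.628   0.0707  0.0923] 101 [483. 152.]
[ 0.6589 -0.61    0.045   0.0922] 66 [479. 168.]
[ 0.6358 -0.6019  0.0517  0.0828] 44 [474. 178.]
[ 0.6204 -0.5953  0.0439  0.0924] 63 [472. 184.]
[ 0.6196 -0.6655  0.0229  0.092 ] 40 [503. 184.]
[ 0.5576 -0.1805  0.0347  0.0849] 606 [302. 209.]
[ 0.5792 -0.6106  0.0755  0.0922] 170 [480. 200.]
[0.4948 0.2644 0.0349 0.0848] 606 [122. 233.]
[ 0.4698 -0.0243  0.0345  0.0847] 610 [238. 244.]
[ 0.44   -0.1563  0.0346  0.0851] 619 [292. 257.]
[0.3672 0.5655 0.0674 0.0849] 127 [  8. 283.]
[ 0.3521 -0.4071  0.0415  0.0838] 218 [397. 295.]
side
[ 0.8579 -0.6187  0.0825  0.0908] 69 [231.  57.]
[ 0.8183 -0.6137  0.0792  0.0904] 50 [241.  60.]
[ 0.7138 -0.6181  0.0847  0.089 ] 155 [272.  65.]
[ 0.7464 -0.5805  0.0464  0.087 ] 81 [256.  68.]
[ 0.7616 -0.1806  0.035   0.0841] 373 [195. 135.]
[ 0.5554 -0.1807  0.0354  0.0841] 447 [270. 155.]
[ 0.4674 -0.0243  0.0345  0.0842] 506 [279. 210.]
[0.7349 0.2133 0.0286 0.0873] 199 [105. 265.]
[0.0523 0.0041 0.0299 0.085 ] 164 [507. 291.]
[0.4908 0.2632 0.0349 0.0845] 1597 [208. 337.]
t 15.55 [0.3652 0.1916 0.1361] F [-0.28  1.29 -0.17] w -0.0002 yaw 11.1
[ 0.366  0.235  0.02  11.   ] d [ 4.23  0.88 11.62] w [ 0.003 -0.001  0.001]
```

View pics/s3.png

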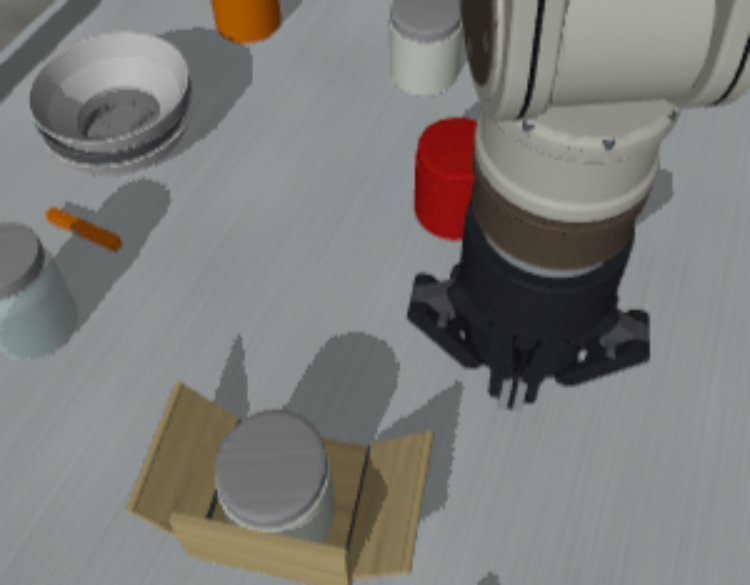

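The side crop shows the full tin standing in the caddy against the back wall at about (272,480) px, with both wings still tilted. The fit puts its centre at caddy x ≈ +8 mm, on the mid-line. I will turn the closed gripper so its narrow side faces the wing and sweep the left wing up.

```bash
python3 go.py .378 .233 .12 101 .378 .233 .03 101
```

```text
t 15.55 [0.3652 0.1916 0.1361] F [-0.28  1.29 -0.17] w -0.0002 yaw 11.1
[  0.378   0.233   0.12  101.   ] d [3.82 2.05 1.62] w [ 0.003  0.002 -1.569]
[3.78e-01 2.33e-01 3.00e-02 1.01e+02] d [ 3.81  2.02 10.62] w [ 0.003  0.002 -1.569]
```

>>> arm_command --increments '[{"dx":0,"dy":0,"dz":0,"wx":0,"wy":0,"wz":-0.14,"grip":0},{"dx":0,"dy":0,"dz":0,"wx":0,"wy":0,"wz":-0.28,"grip":0},{"dx":0,"dy":0,"dz":0,"wx":0,"wy":0,"wz":-0.43,"grip":0},{"dx":0,"dy":0,"dz":0,"wx":0,"wy":0,"wz":-0.57,"grip":0},{"dx":0,"dy":0,"dz":0,"wx":0,"wy":0,"wz":-0.71,"grip":0},{"dx":0,"dy":0,"dz":0,"wx":0,"wy":0,"wz":-0.85,"grip":0},{"dx":0,"dy":0,"dz":0,"wx":0,"wy":0,"wz":-1.0,"grip":0},{"dx":0,"dy":0,"dz":0,"wx":0,"wy":0,"wz":-1.14,"grip":0},{"dx":0,"dy":0,"dz":0,"wx":0,"wy":0,"wz":-1.28,"grip":0},{"dx":0,"dy":0,"dz":0,"wx":0,"wy":0,"wz":-1.42,"grip":0}]'

```text
clock: 16.55
eef_pos: [0.3655, 0.1915, 0.1354]
tool_rot: [-0.024, 1.0, 0.0, 0.001]
ft_force: [-0.7, 0.2, 0.3]
grip_width: -0.0002
grasp_force: 0.0
```

```bash
python3 go.py .376 .233 .12 101 .376 .233 .03 101
```

```text
t 16.55 [0.3655 0.1915 0.1354] F [-0.67  0.21  0.27] w -0.0002 yaw 92.7
[  0.376   0.233   0.12  101.   ] d [-1.25  4.1   1.54] w [ 0.     0.001 -0.144]
[3.76e-01 2.33e-01 3.00e-02 1.01e+02] d [-1.24  4.09 10.54] w [ 0.     0.001 -0.144]
```

>>> arm_command --increments '[{"dx":-0.6,"dy":2,"dz":0,"wx":0,"wy":0,"wz":-0.08,"grip":0},{"dx":-1.1,"dy":3.5,"dz":0.5,"wx":0,"wy":0,"wz":-0.144,"grip":0},{"dx":-1.25,"dy":4.1,"dz":2,"wx":0,"wy":0,"wz":-0.144,"grip":0},{"dx":-1.25,"dy":4.1,"dz":4.5,"wx":0,"wy":0,"wz":-0.144,"grip":0},{"dx":-1.25,"dy":4.1,"dz":7,"wx":0,"wy":0,"wz":-0.144,"grip":0},{"dx":-1.25,"dy":4.1,"dz":9.5,"wx":0,"wy":0,"wz":-0.144,"grip":0},{"dx":-1.25,"dy":4.1,"dz":10.5,"wx":0,"wy":0,"wz":-0.144,"grip":0},{"dx":-1.25,"dy":4.1,"dz":10.5,"wx":0,"wy":0,"wz":-0.144,"grip":0}]'

```text
clock: 17.35
eef_pos: [0.3742, 0.232, 0.0289]
tool_rot: [-0.093, 0.996, -0.001, -0.001]
ft_force: [-0.2, 0.6, 0.1]
grip_width: 0.0001
grasp_force: 0.0
```

```bash
python3 go.py .4306 .2435 .03 101
```

```text
t 17.35 [0.3742 0.232  0.0289] F [-0.2   0.6   0.12] w 0.0001 yaw 100.7
[4.306e-01 2.435e-01 3.000e-02 1.010e+02] d [-5.75  0.09 -0.13] w [-0.001 -0.003 -0.006]
```

Sweep inward to about 1 cm short of the nominal upright position, then go slowly with force checks.

>>> arm_command --increments '[{"dx":-1,"dy":0,"dz":0,"wx":0,"wy":0,"wz":0,"grip":0},{"dx":-1.6,"dy":0,"dz":0,"wx":0,"wy":0,"wz":0,"grip":0},{"dx":-2.2,"dy":0,"dz":0,"wx":0,"wy":0,"wz":0,"grip":0},{"dx":-2.8,"dy":0,"dz":0,"wx":0,"wy":0,"wz":0,"grip":0},{"dx":-3.4,"dy":0,"dz":0,"wx":0,"wy":0,"wz":0,"grip":0},{"dx":-4,"dy":0.05,"dz":0,"wx":0,"wy":0,"wz":0,"grip":0},{"dx":-4.5,"dy":0.05,"dz":0,"wx":0,"wy":0,"wz":0,"grip":0},{"dx":-5,"dy":0.05,"dz":0,"wx":0,"wy":0,"wz":0,"grip":0}]'

```text
clock: 18.15
eef_pos: [0.4247, 0.2425, 0.0311]
tool_rot: [-0.093, 0.996, 0.0, 0.001]
ft_force: [-1.2, -0.1, 1.9]
grip_width: 0.0001
grasp_force: 1.1
```

>>> arm_command --increments '[{"dx":-0.25,"dy":0,"dz":0,"wx":0,"wy":0,"wz":0,"grip":0},{"dx":-0.5,"dy":0,"dz":0,"wx":0,"wy":0,"wz":0,"grip":0},{"dx":-0.5,"dy":0,"dz":0,"wx":0,"wy":0,"wz":0,"grip":0}]'

```text
clock: 18.45
eef_pos: [0.4291, 0.2431, 0.0303]
tool_rot: [-0.093, 0.996, 0.0, 0.001]
ft_force: [0.0, -0.2, 0.3]
grip_width: -0.0003
grasp_force: 0.0
```

>>> arm_command --increments '[{"dx":-0.15,"dy":0,"dz":0,"wx":0,"wy":0,"wz":0,"grip":0},{"dx":-0.3,"dy":0,"dz":0,"wx":0,"wy":0,"wz":0,"grip":0},{"dx":-0.3,"dy":0,"dz":0,"wx":0,"wy":0,"wz":0,"grip":0}]'

```text
clock: 18.75
eef_pos: [0.4298, 0.2431, 0.0301]
tool_rot: [-0.093, 0.996, -0.0, -0.001]
ft_force: [-5.0, 0.7, 3.8]
grip_width: -0.0002
grasp_force: 2.5
```

>>> arm_command --increments '[{"dx":-0.2,"dy":0,"dz":0,"wx":0,"wy":0,"wz":0,"grip":0},{"dx":-0.3,"dy":0,"dz":0,"wx":0,"wy":0,"wz":0,"grip":0},{"dx":-0.3,"dy":0,"dz":0,"wx":0,"wy":0,"wz":0,"grip":0}]'

```text
clock: 19.05
eef_pos: [0.4299, 0.2431, 0.0299]
tool_rot: [-0.093, 0.996, -0.0, -0.004]
ft_force: [-11.1, -1.5, 9.9]
grip_width: -0.0002
grasp_force: 5.7
```

>>> arm_command --increments '[{"dx":1,"dy":0,"dz":0,"wx":0,"wy":0,"wz":0,"grip":0},{"dx":2.5,"dy":0,"dz":0,"wx":0,"wy":0,"wz":0,"grip":0},{"dx":3,"dy":0,"dz":-2.5,"wx":0,"wy":0,"wz":0,"grip":0},{"dx":3,"dy":0,"dz":-6,"wx":0,"wy":0,"wz":0,"grip":0},{"dx":2,"dy":0,"dz":-9.5,"wx":0,"wy":0,"wz":0,"grip":0},{"dx":0,"dy":0,"dz":-11,"wx":0,"wy":0,"wz":0,"grip":0},{"dx":-4,"dy":0,"dz":-11,"wx":0,"wy":0,"wz":0,"grip":0},{"dx":-8,"dy":0,"dz":-11,"wx":0,"wy":0,"wz":0,"grip":0},{"dx":-12,"dy":0,"dz":-11,"wx":0,"wy":0,"wz":0,"grip":0},{"dx":-15.5,"dy":0,"dz":-11,"wx":0,"wy":0,"wz":0,"grip":0}]'

```text
clock: 20.05
eef_pos: [0.5889, 0.2729, 0.1403]
tool_rot: [-0.093, 0.996, 0.0, 0.001]
ft_force: [0.7, 0.7, 0.4]
grip_width: -0.0003
grasp_force: 0.0
```

```bash
python3 go.py .611 .2785 .12 101 .611 .2785 .03 101
```

```text
t 20.05 [0.5889 0.2729 0.1403] F [0.68 0.69 0.38] w -0.0003 yaw 100.6
[  0.611    0.2785   0.12   101.    ] d [-2.27  0.14  2.04] w [-0.     0.002 -0.006]
[6.110e-01 2.785e-01 3.000e-02 1.010e+02] d [-2.25  0.14 11.04] w [-0.     0.002 -0.006]
```

>>> arm_command --increments '[{"dx":-1.5,"dy":0.1,"dz":0,"wx":0,"wy":0,"wz":0,"grip":0},{"dx":-2.3,"dy":0.1,"dz":1,"wx":0,"wy":0,"wz":0,"grip":0},{"dx":-2.4,"dy":0.1,"dz":4,"wx":0,"wy":0,"wz":0,"grip":0},{"dx":-2.4,"dy":0.1,"dz":7,"wx":0,"wy":0,"wz":0,"grip":0},{"dx":-2.4,"dy":0.1,"dz":10,"wx":0,"wy":0,"wz":0,"grip":0},{"dx":-2.4,"dy":0.1,"dz":11,"wx":0,"wy":0,"wz":0,"grip":0},{"dx":-2.4,"dy":0.1,"dz":11,"wx":0,"wy":0,"wz":0,"grip":0}]'

```text
clock: 20.75
eef_pos: [0.6078, 0.2773, 0.0278]
tool_rot: [-0.093, 0.996, -0.001, -0.002]
ft_force: [-0.4, 0.1, 0.3]
grip_width: -0.0003
grasp_force: 0.0
```

```bash
python3 go.py .5554 .2677 .03 101
```

```text
t 20.75 [0.6078 0.2773 0.0278] F [-0.38  0.06  0.26] w -0.0003 yaw 100.7
[5.554e-01 2.677e-01 3.000e-02 1.010e+02] d [ 5.32  0.03 -0.19] w [-0.001 -0.005 -0.006]
```

>>> arm_command --increments '[{"dx":0.8,"dy":0,"dz":-0.1,"wx":0,"wy":0,"wz":0,"grip":0},{"dx":1.4,"dy":0,"dz":-0.1,"wx":0,"wy":0,"wz":0,"grip":0},{"dx":2,"dy":0,"dz":-0.1,"wx":0,"wy":0,"wz":0,"grip":0},{"dx":2.6,"dy":0,"dz":-0.1,"wx":0,"wy":0,"wz":0,"grip":0},{"dx":3.2,"dy":0,"dz":-0.1,"wx":0,"wy":0,"wz":0,"grip":0},{"dx":3.8,"dy":0,"dz":-0.1,"wx":0,"wy":0,"wz":0,"grip":0},{"dx":4.3,"dy":0,"dz":-0.1,"wx":0,"wy":0,"wz":0,"grip":0},{"dx":4.8,"dy":0,"dz":-0.1,"wx":0,"wy":0,"wz":0,"grip":0}]'

```text
clock: 21.55
eef_pos: [0.5634, 0.2696, 0.0329]
tool_rot: [-0.093, 0.996, 0.001, 0.002]
ft_force: [2.9, 1.1, 2.2]
grip_width: -0.0
grasp_force: 1.3
```

>>> arm_command --increments '[{"dx":0.25,"dy":0,"dz":0,"wx":0,"wy":0,"wz":0,"grip":0},{"dx":0.5,"dy":0,"dz":0,"wx":0,"wy":0,"wz":0,"grip":0},{"dx":0.5,"dy":0,"dz":0,"wx":0,"wy":0,"wz":0,"grip":0}]'

```text
clock: 21.85
eef_pos: [0.5565, 0.268, 0.0306]
tool_rot: [-0.093, 0.996, -0.0, -0.001]
ft_force: [0.6, 0.1, 1.2]
grip_width: 0.0005
grasp_force: 0.3
```

>>> arm_command --increments '[{"dx":0.2,"dy":0,"dz":0,"wx":0,"wy":0,"wz":0,"grip":0},{"dx":0.4,"dy":0,"dz":0,"wx":0,"wy":0,"wz":0,"grip":0},{"dx":0.4,"dy":0,"dz":0,"wx":0,"wy":0,"wz":0,"grip":0}]'

```text
clock: 22.15
eef_pos: [0.5549, 0.2677, 0.0309]
tool_rot: [-0.093, 0.996, -0.0, 0.001]
ft_force: [5.4, 0.4, -1.8]
grip_width: 0.0
grasp_force: 2.6
```

>>> arm_command --increments '[{"dx":0.2,"dy":0,"dz":0,"wx":0,"wy":0,"wz":0,"grip":0},{"dx":0.3,"dy":0,"dz":0,"wx":0,"wy":0,"wz":0,"grip":0},{"dx":0.3,"dy":0,"dz":0,"wx":0,"wy":0,"wz":0,"grip":0}]'

```text
clock: 22.45
eef_pos: [0.5548, 0.2676, 0.0311]
tool_rot: [-0.093, 0.996, 0.0, 0.004]
ft_force: [13.1, 2.3, -6.7]
grip_width: 0.0001
grasp_force: 5.8
```

>>> arm_command --increments '[{"dx":-1,"dy":0,"dz":0,"wx":0,"wy":0,"wz":0,"grip":0},{"dx":-2.5,"dy":0,"dz":0,"wx":0,"wy":0,"wz":0,"grip":0},{"dx":-3,"dy":0,"dz":-2.5,"wx":0,"wy":0,"wz":0,"grip":0},{"dx":-3,"dy":0,"dz":-6,"wx":0,"wy":0,"wz":0,"grip":0},{"dx":-3,"dy":0,"dz":-10,"wx":0,"wy":0,"wz":0,"grip":0},{"dx":-3,"dy":-3,"dz":-14,"wx":0,"wy":0,"wz":0,"grip":0},{"dx":-3,"dy":-7,"dz":-17,"wx":0,"wy":0,"wz":0,"grip":0},{"dx":-3,"dy":-11,"dz":-19,"wx":0,"wy":0,"wz":0,"grip":0},{"dx":-3,"dy":-15,"dz":-19,"wx":0,"wy":0,"wz":0,"grip":0},{"dx":-3,"dy":-16,"dz":-19,"wx":0,"wy":0,"wz":0,"grip":0}]'

```text
clock: 23.45
eef_pos: [0.6101, 0.1114, 0.2217]
tool_rot: [-0.091, 0.996, -0.001, -0.0]
ft_force: [0.7, 0.5, 0.3]
grip_width: 0.0002
grasp_force: 0.0
```

Run:
```python
from h import *
for n in("side","top"):
    im,P=cloud(n); print(n); tops(P[:, :440],.077,.095,200)
    hsv=cv2.cvtColor(im,cv2.COLOR_RGB2HSV)
    w=(hsv[...,0]>8)&(hsv[...,0]<28)&(hsv[...,1]>70)&(abs(P[...,0]-.48)<.14)&(abs(P[...,1]-.26)<.1)
    q=P[w]; yaw=np.radians(101.05); ex=np.array([np.cos(yaw),np.sin(yaw)]); ey=np.array([-ex[1],ex[0]])
    X,Y=((q[:,:2]-[.493,.2556])@np.c_[ex,ey]).T; Z=q[:,2]
    for sg in(1,-1):
        for a,b in((.01,.03),(.03,.05),(.05,.075)):
            m=(sg*Y>.038)&(X<.038)&(Z>a)&(Z<b)
            if m.sum()>5: print(sg,a,m.sum(),np.round(np.percentile(Y[m],[2,50,98]),4))
    c=im[180:290,80:190] if n=="top" else im[270:384,100:300]
    cv2.imwrite(f"pics/e_{n}.png",cv2.resize(c[:,:,::-1],None,fx=3,fy=3))
a=cv2.imread("pics/e_top.png");b=cv2.imread("pics/e_side.png");b=cv2.resize(b,(460,330*460*114//200//330)) 
h=max(a.shape[0],b.shape[0]); o=np.zeros((h,a.shape[1]+460,3),np.uint8); o[:a.shape[0],:a.shape[1]]=a; o[:b.shape[0],a.shape[1]:]=b
cv2.imwrite("pics/end.png",o)
```

```text
side
[ 0.7578 -0.1825  0.035   0.0843] 277 [198. 135.]
[ 0.5538 -0.1806  0.0352  0.084 ] 448 [270. 155.]
[ 0.4357 -0.1566  0.0352  0.084 ] 524 [315. 173.]
[ 0.4666 -0.0247  0.035   0.0842] 696 [283. 210.]
[0.4906 0.2636 0.0347 0.0845] 1598 [208. 337.]
1 0.01 62 [0.0541 0.0543 0.0545]
1 0.03 62 [0.0541 0.0543 0.0545]
1 0.05 228 [0.0492 0.0527 0.0547]
-1 0.01 56 [-0.0461 -0.0456 -0.0453]
-1 0.03 138 [-0.0462 -0.0456 -0.045 ]
-1 0.05 276 [-0.0504 -0.0462 -0.0449]
top
[ 0.7641 -0.1804  0.0344  0.0849] 579 [302. 127.]
[ 0.5574 -0.1801  0.0344  0.0851] 610 [302. 209.]
[ 0.4697 -0.0244  0.0345  0.0849] 612 [238. 244.]
[ 0.4398 -0.1562  0.0344  0.085 ] 618 [292. 257.]
[ 0.3506 -0.4068  0.0405  0.0838] 222 [397. 295.]
```

View pics/end.png

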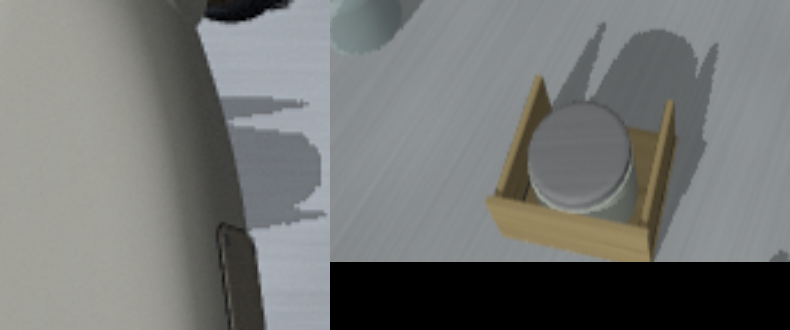

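The final side view, at about (580,160) px, shows the tin boxed in with both wings upright: their faces keep a constant y with height. The top view there is blocked by the arm. The empty tins have moved about 16 mm, and the robot is clear of everything.

```bash
python3 -c "
from workcell import job
print(job.job_done())"
```

```text
the job is handed in; nothing more can be done
None
```

I handed the job in: the full tin (the farthest of the three) stands in the caddy against the back wall with both wings upright, both empty tins are about 16 mm from where they began, and I saw nothing else disturbed; the hand-in gave no verdict.

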